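# Slide the round tin along the fence into the sprung holder

## Robot

A 6-joint arm with a two-finger parallel gripper is mounted at the origin on the work surface. World frame = base frame: x ahead of the robot, y to its left, z up, the work surface at z = 0. Lengths are in m, angles in rad, forces in N, time in s.
With the tool pointing down it reaches from about 0.35 to 0.775 m from the base axis. Payload 5.5 kg.
Tool frame: the origin (TCP) lies at the very end of the fingers, on their centre line; the grasp point (between the pads) lies 19 mm behind it; z points along the fingers, y is the line along which they close (so a half turn about z gives the same grasp; the last joint's range is limited). The gripper opens to 85 mm and grips with 20 to 120 N. Pads are 22 mm wide; open, the fingers measure 114 mm over their backs; the gripper's body (76 mm by 85 mm) begins 54 mm behind the grasp point. The pads swing forward as they close: fully open they stand 13 mm farther back than shut.
Start: joints at [-1.469, 0.313, 0.046, 1.304, 0, 1.431], TCP at [0.138, -0.558, 0.231] pointing down, gripper open.
Joint ranges: [-2.76, 2.76], [-0.86, 1.69], [-1.03, 1.26], [-2.2, 2.34], [-1.47, 1.5], [-3.14, 3.14]. Speed limits (rad/s): [2.57, 2.57, 3.14, 3.14, 3.14, 3.14].

## Interface

Orientations are given as a unit quaternion [w, x, y, z].
In Python, from workcell import env gives the robot as it stands. The module is installed in compiled form; this text tells all that it offers.
- The arm moves only by the tool jog_arm, never from a script. Its argument "rows" is a list of rows, each a list of 6 numbers: the shift along the world's x, y, z in units of 40 mm (1.0 is 40 mm), then the turn, a rotation vector about the world's x, y, z in units of 6 degrees (1.0 is 6 degrees). In form: [[x, y, z, wx, wy, wz], ...]. A call has 1 to 12 rows; each row is the pose to reach, as a shift and turn from the pose commanded when the call began; what a row does not reach only later rows make up. A row lasts 1/12 s, in which the tool goes at most 41.7 mm and 7.16 degrees, less where a joint would pass 70% of its speed; a pose out of reach is approached as far as the arm can. A call with a gripper value outside its range is refused whole. "jaw" is the gripper command: -1 is fully open, 1 is shut, values between are in proportion, set as the call begins (left out, the last holds). The fingers move at their own pace and stop on an object; "force" is the grip in N (left out, the last holds). Time passes only in rows, so rows that repeat a pose let the fingers close. It gives the time, the measured TCP pose, the force, the opening and the grip force at its end, in the units of the state.
- env.get_state(): the state, without advancing time (a new reading comes with each control period).
- env.read_camera(name): name is "scene" or "top" or "wrist"; returns a dict with "pixels" (384x512x3 uint8, red, green, blue), "mtx" (3x3 intrinsics, pixels), "k1" (the pictures are not rectified: a ray, as slopes to the right and down, at radius r is drawn at 1 + k1 r^2 times it, then the intrinsics apply), "cam_to_world" (4x4, takes a point from camera to world coordinates). Camera axes: x right, y up, looking along -z (the intrinsics and any distortion apply to the point x, -y, -z); pixel columns grow to the right and rows downward; lengths in m; the calibration is good to about 2 mm. A picture is of the moment at which its call begins. There is no depth.
- env.hand_in(): hands the job in; it is judged then, once.
The state is a dict: "clock": time; "joint_pos": joint angles; "qvel": joint speeds; "tau": joint torques, N m; "tcp_pos": TCP position; "orientation": TCP orientation; "wrist_force": force on the tool from outside, world axes, zero at the start; "ft_torque": the same for the moment, N m; "finger_gap": finger opening in m; "grip_force": force on a finger pad.
Only numpy, scipy, OpenCV 4.12 (cv2) and the standard library are available. Lean on these libraries where they do the work, as an engineer would, in place of code of your own. Each camera call takes 0.05 s, during which the arm holds its last target. There are 200 camera calls.

## Task

Slide the round blue tin, flat on the desk, up against the grey guide fence before it reaches the white stripe, then push it along the fence, without letting it stray off the fence or lifting it, past the sprung roller until it presses the red plunger in to about half of its stroke; hold it there for a second. Then back away so that the tin stays caught between roller and plunger, still against the fence. Push gently throughout (never as much as 25 N), do not ram the plunger to its bottom, and leave the jar, the solder spool and the breadboard where they are.

Things in the scene. Friction and masses are not known exactly. Their poses are not given: they have to be found in the camera images.
- tin: Round flat tin, loose: blue side, bright metal lid, 100 mm in diameter, 45 mm tall, 0.21 to 0.42 kg, too wide to grip, smooth (friction about 0.3). It stands upright on the desk. Origin: centre of its underside; z up.
- rack: Grey guide fence fixed to the desk, 480 mm long, 30 high, 12 thick. Origin: desk level, at its start end, on the face the tin slides along. Travel is along the fence toward -y; z up; the face is x = 0 and the tin is on the -x side, its centre at x = -50 mm when touching. Tin starts with its centre at y = -45 to -100 mm, 15 to 60 mm off the face. Jar, spool and breadboard stand behind the fence (+x).
- stripe (a point): White stripe across the fence; point at desk level on the fence's face, 150 mm from its start. The tin (by its centre) must touch the fence before this stripe, and once beyond it stay within 12 mm of the fence.
- fence_end (a point): Far end of the fence, on its face, at desk level. Near it stands a yellow holder 40 mm high, fixed to the desk, with the roller and the plunger. Its place along the fence differs each time and is not measured: the centre of the caught tin lies somewhere between 140 and 220 mm before this point. Find it by feel or sight.
- plunger (a joint): Sprung red head, 26 mm across, centre 21 mm above the desk and 50 mm off the fence face, at the end of the lane; slides along the fence. 0 = out, 0.0125 m = bottomed; beyond 10 mm counts as rammed. Spring: 1 N at the start and 1.5 N more per mm (10 N at 6 mm); the tin's friction adds up to 3 N to the push. The caught tin leaves it about 2 to 3 mm in.
- roller_arm (a joint): Orange sprung arm, up to 36 mm high, with an 18 mm steel roller, across the lane from the fence. 0 = rest; grows (rad) as the passing tin pushes it out, to about 0.15, for a push of 5 to 12 N. At rest the roller's centre is 31 mm before the caught tin's centre, 100 mm off the fence face. It then swings in behind the tin, which slips ahead some 20 mm onto the plunger: keep the pusher within 35 mm of the tin's centre line.
- jar: Bystander: small amber glass jar with black cap, 48 mm in diameter, 60 mm tall. Origin: centre of its underside.
- spool: Bystander: metal solder spool standing on its flange, 60 mm in diameter, 47 mm tall. Origin: centre of its underside.
- breadboard: Bystander: white breadboard lying flat, 82 x 55 x 9 mm (up to 14 mm with its chips). Origin: centre of its underside, y along its length.
Not all that is in view belongs to the job. What is meant by the part that bears plunger is not black, pink or turquoise, and is the larger of those in its own colour.

How it is judged:
On the way, in this order (a step that is already met when the one before it is completed fails the run):
1. the tin touches the fence (gap under 4 mm) with its centre still before the white stripe (x of tin in the frame of rack above -0.054 m and y of tin in the frame of rack above -0.15 m), for 0.1 s.
2. the tin, along the fence, presses the plunger to between 4.5 and 10 mm of its stroke for half a second (value of joint plunger between 0.0045 and 0.01 m and y of tin in the frame of rack below -0.25 m and x of tin in the frame of rack above -0.056 m), for 0.5 s.
At the end, for the whole second after the job is handed in: The tin stands upright and at rest in the holder, within 5 mm of the fence, keeping the plunger pressed in by more than 0.8 mm, with the roller arm swung in behind it (under 0.08 rad); the robot is clear of it (value of joint plunger above 0.0008 m and value of joint roller_arm below 0.08 rad and y of tin in the frame of rack below -0.25 m and x of tin in the frame of rack above -0.055 m and angle between tin's own z axis and vertical below 0.05 rad and linear speed of tin below 0.01 m/s); the robot touches nothing.
It fails at once if the fingers push the tin with 25 N or more (contact force between the fingers and tin above 25 N).
It fails at once if the plunger is rammed to its bottom (beyond 10 mm) (value of joint plunger above 0.01 m).
It fails at once if the tin strays more than 12 mm off the fence beyond the white stripe (y of tin in the frame of rack below -0.155 m and x of tin in the frame of rack below -0.062 m).
It fails at once if the tin is lifted or tipped (height (world z) of tin above 0.012 m or angle between tin's own z axis and vertical above 0.2 rad).
It fails at once if a bystander (jar, spool or breadboard) is moved by more than 15 mm (distance of any of jar, spool, breadboard from where it was at the start of the episode above 0.015 m).
It also fails if it takes over 72 s, if anything falls off the work surface, if the arm or the gripper's body presses on something with over 40 N, if the wrist force passes 120 N, or if a joint passes its speed limit or range.

## Working session

There is one attempt and no reset: what is moved stays moved. The work goes in short steps, Python scripts to look and compute and a tool call to move; the robot and the scene stay as the last step left them, time stands still between calls to the robot, and variables do not carry over. Pictures are saved under pics/ and viewed, at most 10 in all, crops included, and the job is handed in when it is done.

Besides the shell and the picture viewer there is one more tool, called after "Request:" as name(argument=value, ...) on one line, values as JSON. jog_arm: Moves the arm, as the interface text tells. Its arguments: {"type":"object","properties":{"rows":{"type":"array","items":{"type":"array","items":{"type":"number"}}},"jaw":{"type":"number"},"force":{"type":"number"}},"required":["rows"]}

```bash
mkdir -p pics; cat > h.py <<'E'
import numpy as np, cv2
from workcell import env
def snap(n,f):
    c=env.read_camera(n); cv2.imwrite('pics/'+f,c['pixels'][:,:,::-1]); np.savez('pics/'+f+'.npz',**c); return c
def w(c,u,v,z=0.):
    K=np.array(c['mtx']);k=float(c['k1']);M=np.array(c['cam_to_world'])
    a=np.array([(u-K[0,2])/K[0,0],(v-K[1,2])/K[1,1]]);b=a.copy()
    for _ in range(20): b=a/(1+k*(b@b))
    d=M[:3,:3]@np.array([b[0],-b[1],-1]);o=M[:3,3]
    return o+d*(z-o[2])/d[2]
def ld(f): return dict(np.load('pics/'+f+'.npz'))
E
python3 - <<'E'
from h import *
np.set_printoptions(precision=3,suppress=True)
for n in['top','scene']:
    c=snap(n,n+'1.png');print(n,c['mtx'],c['k1'],c['cam_to_world'])
print(env.get_state())
E
```

```text
top [[376.955   0.    257.704]
 [  0.    376.955 198.756]
 [  0.      0.      1.   ]] -0.09747251757871228 [[ 0.026  0.997 -0.076  0.507]
 [-0.999  0.028  0.018  0.064]
 [ 0.02   0.075  0.997  1.23 ]
 [ 0.     0.     0.     1.   ]]
scene [[474.971   0.    252.715]
 [  0.    474.971 197.762]
 [  0.      0.      1.   ]] -0.1550534066614747 [[-0.192 -0.825  0.532  1.339]
 [ 0.981 -0.167  0.096  0.191]
 [ 0.01   0.54   0.841  1.221]
 [ 0.     0.     0.     1.   ]]
{'clock': 0.1, 'joint_pos': array([-1.469,  0.314,  0.045,  1.304,  0.   ,  1.431]), 'qvel': array([-0.002, -0.002,  0.003,  0.001, -0.001,  0.   ]), 'tau': array([  0.002, -48.172,  29.925,   0.013,   0.   ,  -0.   ]), 'tcp_pos': array([ 0.138, -0.558,  0.23 ]), 'orientation': array([-0.001,  0.993,  0.121,  0.   ]), 'wrist_force': array([-0.221,  0.139,  1.098]), 'ft_torque': array([ 0.014, -0.01 , -0.032]), 'grip_force': 0.0, 'finger_gap': 0.08524784055418445}
```

View pics/top1.png

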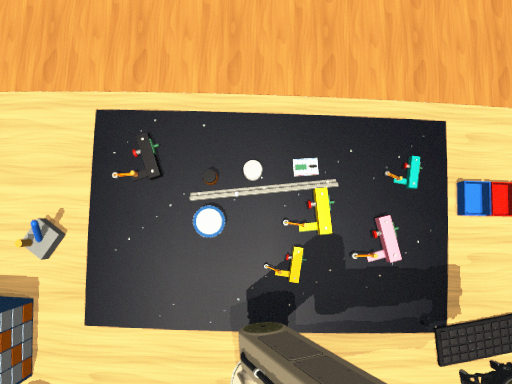

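View pics/scene1.png

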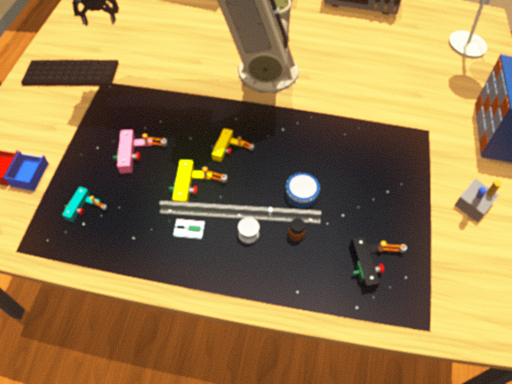

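Top view: tin at about (209,221), fence from (191,197) to (338,183), larger yellow holder at (322,211) with roller at about (286,223). The other holders are decoys. I'll enlarge this area.

```bash
python3 - <<'E'
from h import *
i=cv2.imread('pics/top1.png')[150:300,180:350]
cv2.imwrite('pics/crop1.png',cv2.resize(i,None,fx=4.5,fy=4,interpolation=cv2.INTER_CUBIC)[:600])
E
```

```text
(no output)
```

View pics/crop1.png

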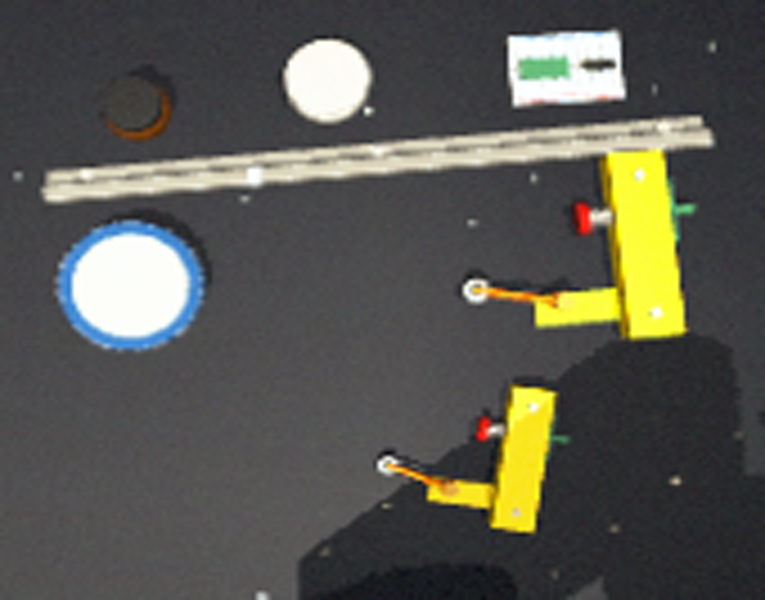

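```bash
python3 - <<'E'
from h import *
np.set_printoptions(precision=4,suppress=True)
c=ld('top1.png')
P=lambda x,y,z:w(c,180+(x+.5)/4.5-.5,150+(y+.5)/4-.5,z)
for z in(0,.03):
    a,b=P(44,201,z),P(713,146,z);print('fence',z,a,b,np.linalg.norm(a-b))
    print('upper',P(44,172,z),P(700,117,z))
a,b=P(44,201,.03),P(713,146,.03)
d=(b-a)[:2];d/=np.linalg.norm(d);n=np.array([-d[1],d[0]])
print('dir',d,n,np.degrees(np.arctan2(d[1],d[0])))
for nm,p in dict(tin=P(131,286,.045),tinL=P(58,285,.04),tinR=P(204,285,.04),roller=P(476,290,.034),head=P(579,218,.021),stripe=P(254,176,.03),holder=P(610,160,.04),jar=P(138,102,.06)).items():
    q=p[:2]-a[:2];print(nm,p,'along',q@d,'perp',q@n)
E
```

```text
fence 0 [0.5906 0.2649 0.    ] [ 0.6498 -0.2233  0.    ] 0.4918115287629322
upper [0.6144 0.2659 0.    ] [ 0.6737 -0.2134  0.    ]
fence 0.03 [0.5885 0.26   0.03  ] [ 0.6463 -0.2163  0.03  ] 0.47981765907271773
upper [0.6117 0.2609 0.03  ] [ 0.6696 -0.2067  0.03  ]
dir [ 0.1205 -0.9927] [0.9927 0.1205] -83.08155330240764
tin [0.5224 0.1942 0.045 ] along 0.057378968691888035 perp -0.07357763480204037
tinL [0.5218 0.246  0.04  ] along 0.005911309004130657 perp -0.06794175544842453
tinR [0.5247 0.1437 0.04  ] along 0.1078205687995543 perp -0.07740023530159654
roller [ 0.5259 -0.0477  0.034 ] along 0.29790477025370565 perp -0.0991971101953874
head [ 0.586  -0.1217  0.021 ] along 0.37867837000246407 perp -0.048449079326260136
stripe [0.6127 0.1117 0.03  ] along 0.15015599242749345 perp 0.0061185947515453604
holder [ 0.6317 -0.1402  0.04  ] along 0.40250375349807327 perp -0.005316012422232921
jar [0.6658 0.1929 0.06  ] along 0.07596932595641043 perp 0.06866276300789176
```

Request:
jog_arm(rows=[[7.5, 8.75, 0, 0, 0, 13.83], [7.5, 8.75, 0, 0, 0, 13.83], [7.5, 8.75, 0, 0, 0, 13.83], [7.5, 8.75, 0, 0, 0, 13.83], [7.5, 8.75, 0, 0, 0, 13.83], [7.5, 8.75, 0, 0, 0, 13.83], [7.5, 8.75, 0, 0, 0, 13.83], [7.5, 8.75, 0, 0, 0, 13.83], [7.5, 8.75, 0, 0, 0, 13.83], [7.5, 8.75, 0, 0, 0, 13.83], [7.5, 8.75, 0, 0, 0, 13.83], [7.5, 8.75, 0, 0, 0, 13.83]], jaw=0.15)

```text
clock: 1.1
tcp_pos: [0.4407, -0.203, 0.2311]
orientation: [-0.0, 0.659, 0.752, 0.001]
wrist_force: [-0.9, -0.0, 0.3]
finger_gap: 0.0362
grip_force: 0.0
```

Request:
jog_arm(rows=[[-1.07, 9.55, -3.3, 0, 0, -0.1], [-1.07, 9.55, -3.3, 0, 0, -0.1], [-1.07, 9.55, -3.3, 0, 0, -0.1], [-1.07, 9.55, -3.3, 0, 0, -0.1], [-1.07, 9.55, -3.3, 0, 0, -0.1], [-1.07, 9.55, -3.3, 0, 0, -0.1], [-1.07, 9.55, -3.3, 0, 0, -0.1], [-1.07, 9.55, -3.3, 0, 0, -0.1], [-1.07, 9.55, -3.3, 0, 0, -0.1], [-1.07, 9.55, -3.3, 0, 0, -0.1], [-1.07, 9.55, -3.3, 0, 0, -0.1], [-1.07, 9.55, -3.3, 0, 0, -0.1]])

```text
clock: 2.1
tcp_pos: [0.3935, 0.1749, 0.0984]
orientation: [-0.001, 0.666, 0.746, -0.001]
wrist_force: [-0.1, 0.7, -0.3]
finger_gap: 0.0365
grip_force: 0.0
```

Request:
jog_arm(rows=[[0, 0, -0.75, 0, 0, 0], [0, 0, -1.5, 0, 0, 0], [0, 0, -2.2, 0, 0, 0], [0, 0, -2.2, 0, 0, 0], [0, 0, -2.2, 0, 0, 0]])

```text
clock: 2.52
tcp_pos: [0.3938, 0.1724, 0.0108]
orientation: [-0.001, 0.668, 0.744, -0.002]
wrist_force: [1.0, 0.5, -1.1]
finger_gap: 0.0361
grip_force: 0.0
```

```bash
cat >> h.py <<'E'
A=np.array([.5895,.260]);D=np.array([.1205,-.9927]);N=np.array([.9927,.1205])
def rel():
    s=env.get_state();q=s['tcp_pos'][:2]-A;f=s['wrist_force'][:2]
    print('t',s['clock'],'along %.4f perp %.4f z %.4f'%(q@D,q@N,s['tcp_pos'][2]),'F along %.1f perp %.1f'%(f@D,f@N),'gap',s['finger_gap'])
E
python3 -c "
from h import *
snap('top','top2.png');rel()
i=cv2.imread('pics/top2.png')[150:300,180:350]
cv2.imwrite('pics/crop2.png',cv2.resize(i,None,fx=4,fy=4,interpolation=cv2.INTER_CUBIC))
"
```

```text
t 2.5667 along 0.0631 perp -0.2034 z 0.0120 F along -0.8 perp 0.5 gap 0.03639516238208517
```

View pics/crop2.png

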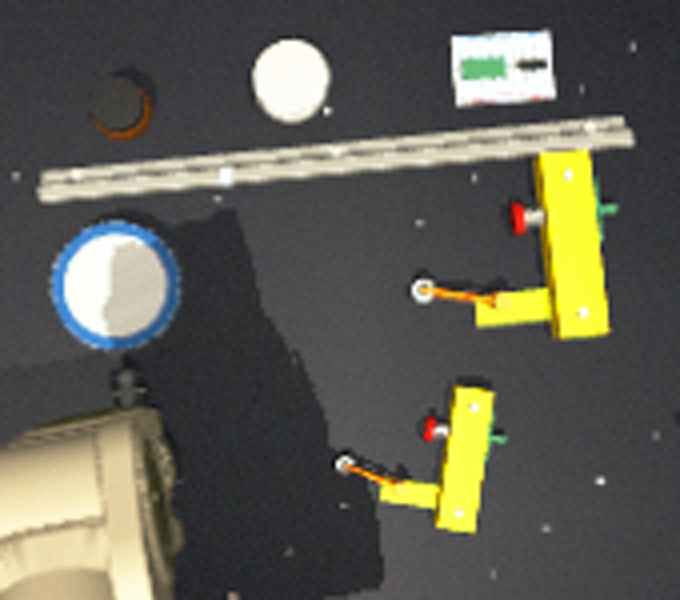

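The finger at (128,380) lines up with the tin's centre (117,286) along the fence normal. I'll push it toward the fence.

Request:
jog_arm(rows=[[0.2, 0.05, 0, 0, 0, 0], [0.4, 0.09, 0, 0, 0, 0], [0.6, 0.13, 0, 0, 0, 0], [0.8, 0.16, 0, 0, 0, 0], [0.98, 0.195, 0, 0, 0, 0], [1.02, 0.2, 0, 0, 0, 0], [1.06, 0.205, 0, 0, 0, 0], [1.1, 0.21, 0, 0, 0, 0], [1.14, 0.215, 0, 0, 0, 0], [1.18, 0.22, 0, 0, 0, 0], [1.22, 0.225, 0, 0, 0, 0], [1.26, 0.23, 0, 0, 0, 0]])

```text
clock: 3.57
tcp_pos: [0.4447, 0.1828, 0.0112]
orientation: [-0.0, 0.668, 0.745, -0.0]
wrist_force: [-0.9, -0.1, -0.3]
finger_gap: 0.0365
grip_force: 0.4
```

```bash
python3 -c "
from h import *
rel()"
```

```text
t 3.5667 along 0.0592 perp -0.1530 z 0.0112 F along 0.0 perp -0.9 gap 0.03647474815937603
```

Request:
jog_arm(rows=[[0.02, 0.002, 0, 0, 0, 0], [0.05, 0.006, 0, 0, 0, 0], [0.08, 0.01, 0, 0, 0, 0], [0.11, 0.013, 0, 0, 0, 0], [0.14, 0.017, 0, 0, 0, 0], [0.17, 0.02, 0, 0, 0, 0], [0.2, 0.024, 0, 0, 0, 0], [0.23, 0.028, 0, 0, 0, 0], [0.26, 0.031, 0, 0, 0, 0], [0.29, 0.035, 0, 0, 0, 0]])

```text
clock: 4.4
tcp_pos: [0.457, 0.1843, 0.0113]
orientation: [0.0, 0.668, 0.744, 0.0]
wrist_force: [-1.0, -0.2, -0.3]
finger_gap: 0.0365
grip_force: 0.4
```

```bash
python3 -c "
from h import *
rel()"
```

```text
t 4.4 along 0.0592 perp -0.1406 z 0.0113 F along 0.1 perp -1.0 gap 0.03650412953961386
```

Request:
jog_arm(rows=[[0.025, 0.003, 0, 0, 0, 0], [0.05, 0.006, 0, 0, 0, 0], [0.075, 0.009, 0, 0, 0, 0], [0.1, 0.012, 0, 0, 0, 0], [0.12, 0.015, 0, 0, 0, 0], [0.14, 0.017, 0, 0, 0, 0], [0.16, 0.02, 0, 0, 0, 0]])

```text
clock: 4.98
tcp_pos: [0.4633, 0.1851, 0.0113]
orientation: [0.0, 0.668, 0.745, 0.0]
wrist_force: [-1.0, -0.8, 0.1]
finger_gap: 0.0361
grip_force: 0.4
```

Request:
jog_arm(rows=[[0.02, 0.002, 0, 0, 0, 0], [0.04, 0.005, 0, 0, 0, 0], [0.06, 0.007, 0, 0, 0, 0], [0.06, 0.007, 0, 0, 0, 0]])

```text
clock: 5.32
tcp_pos: [0.4643, 0.1852, 0.0111]
orientation: [-0.001, 0.668, 0.745, -0.001]
wrist_force: [-5.8, -0.6, 1.7]
finger_gap: 0.0363
grip_force: 2.5
```

```bash
python3 -c "
from h import *
rel()"
```

```text
t 5.3167 along 0.0592 perp -0.1333 z 0.0111 F along -0.1 perp -5.9 gap 0.036348989195560094
```

The tin is on the fence (5.9 N at perp -0.133). Now I'll go round behind it.

Request:
jog_arm(rows=[[-0.3, -0.04, 0, 0, 0, 0], [-0.62, -0.075, 0, 0, 0, 0.1], [-0.7, 0.5, 0, 0, 0, 0.1], [-0.8, 1.2, 0, 0, 0, 0.1], [-0.9, 1.9, 0, 0, 0, 0.1], [-0.9, 2.26, 0, 0, 0, 0.1], [-0.9, 2.26, 0, 0, 0, 0.1], [-0.2, 2.34, 0, 0, 0, 0.1], [0.6, 2.44, 0, 0, 0, 0.1], [1.3, 2.52, 0, 0, 0, 0.1], [1.86, 2.59, 0, 0, 0, 0.1], [1.86, 2.59, 0, 0, 0, 0.1]])

```text
clock: 6.32
tcp_pos: [0.5464, 0.2889, 0.0119]
orientation: [0.002, 0.665, 0.747, 0.003]
wrist_force: [1.1, 0.6, 0.9]
finger_gap: 0.0362
grip_force: 0.0
```

```bash
python3 -c "
from h import *
snap('top','top3.png');rel()
i=cv2.imread('pics/top3.png')[150:300,180:350]
cv2.imwrite('pics/crop3.png',cv2.resize(i,None,fx=4,fy=4,interpolation=cv2.INTER_CUBIC))
"
```

```text
t 6.3667 along -0.0338 perp -0.0423 z 0.0114 F along -0.9 perp -0.9 gap 0.03608870007404134
```

View pics/crop3.png

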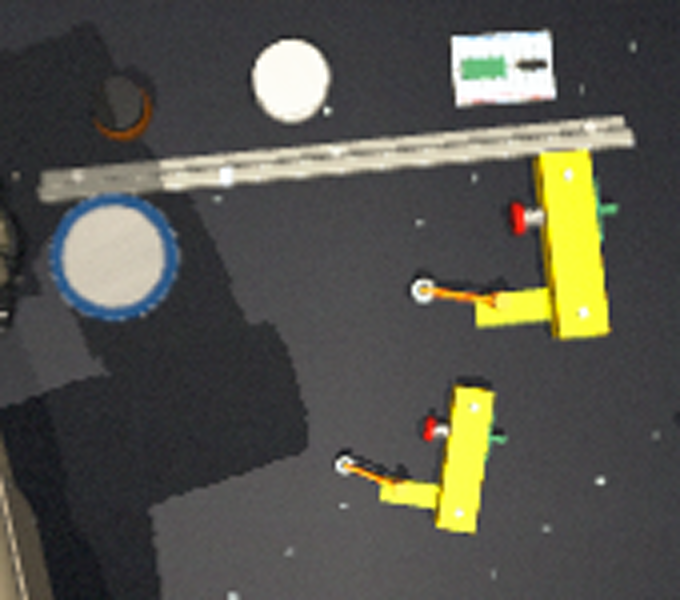

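Request:
jog_arm(rows=[[0.0, -0.3, 0, 0, 0, 0], [0.03, -0.55, 0, 0, 0, 0], [0.04, -0.68, 0, 0, 0, 0], [0.05, -0.76, 0, 0, 0, 0], [0.06, -0.84, 0, 0, 0, 0], [0.07, -0.92, 0, 0, 0, 0], [0.08, -1.0, 0, 0, 0, 0], [0.09, -1.08, 0, 0, 0, 0], [0.1, -1.16, 0, 0, 0, 0], [0.11, -1.24, 0, 0, 0, 0], [0.12, -1.32, 0, 0, 0, 0], [0.13, -1.4, 0, 0, 0, 0]])

```text
clock: 7.37
tcp_pos: [0.5454, 0.2328, 0.0114]
orientation: [0.0, 0.664, 0.748, 0.0]
wrist_force: [-0.5, 1.3, 0.0]
finger_gap: 0.0363
grip_force: 0.8
```

```bash
python3 -c "
from h import *
rel()"
```

```text
t 7.3667 along 0.0217 perp -0.0471 z 0.0114 F along -1.3 perp -0.4 gap 0.03628909085953911
```

Request:
jog_arm(rows=[[0.016, -0.12, 0, 0, 0, 0], [0.03, -0.24, 0, 0, 0, 0], [0.045, -0.36, 0, 0, 0, 0], [0.06, -0.48, 0, 0, 0, 0], [0.075, -0.6, 0, 0, 0, 0], [0.09, -0.72, 0, 0, 0, 0], [0.104, -0.84, 0, 0, 0, 0], [0.118, -0.96, 0, 0, 0, 0], [0.132, -1.08, 0, 0, 0, 0], [0.146, -1.2, 0, 0, 0, 0], [0.16, -1.32, 0, 0, 0, 0], [0.175, -1.44, 0, 0, 0, 0]])

```text
clock: 8.37
tcp_pos: [0.5523, 0.1749, 0.0113]
orientation: [0.0, 0.664, 0.748, 0.0]
wrist_force: [-1.7, 0.8, 0.5]
finger_gap: 0.0364
grip_force: 0.9
```

Request:
jog_arm(rows=[[0.016, -0.12, 0, 0, 0, 0], [0.03, -0.24, 0, 0, 0, 0], [0.045, -0.36, 0, 0, 0, 0], [0.06, -0.48, 0, 0, 0, 0], [0.075, -0.6, 0, 0, 0, 0], [0.09, -0.72, 0, 0, 0, 0], [0.104, -0.84, 0, 0, 0, 0], [0.118, -0.96, 0, 0, 0, 0], [0.132, -1.08, 0, 0, 0, 0], [0.146, -1.2, 0, 0, 0, 0], [0.16, -1.32, 0, 0, 0, 0], [0.175, -1.44, 0, 0, 0, 0]])

```text
clock: 9.37
tcp_pos: [0.5593, 0.1173, 0.0113]
orientation: [0.0, 0.664, 0.748, 0.0]
wrist_force: [-1.9, 1.5, 0.7]
finger_gap: 0.0361
grip_force: 0.9
```

```bash
python3 -c "
from h import *
snap('scene','sc4.png');rel()
i=cv2.imread('pics/sc4.png')[130:260,130:330]
cv2.imwrite('pics/crop4.png',cv2.resize(i,None,fx=4,fy=4,interpolation=cv2.INTER_CUBIC))
"
```

```text
t 9.4167 along 0.1390 perp -0.0470 z 0.0113 F along 1.7 perp 0.3 gap 0.03661675205620757
```

View pics/crop4.png

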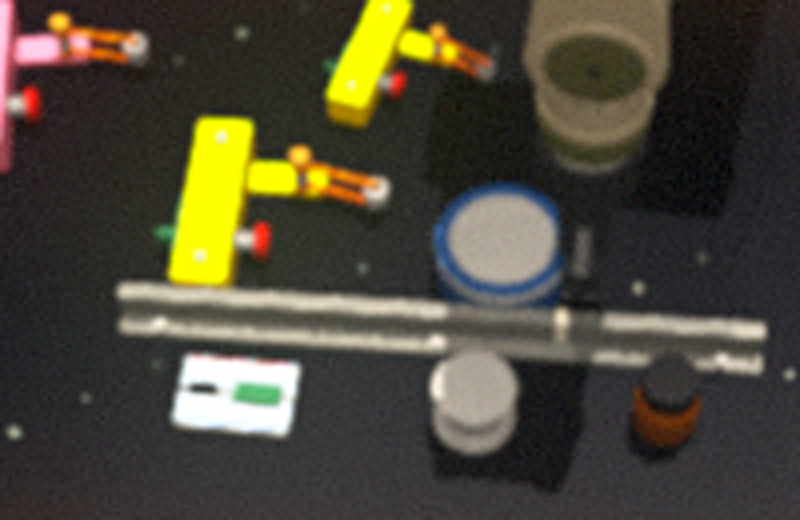

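The tin (502,245) runs along the fence with the pusher behind it. On to the roller.

Request:
jog_arm(rows=[[0.016, -0.12, 0, 0, 0, 0], [0.03, -0.24, 0, 0, 0, 0], [0.045, -0.36, 0, 0, 0, 0], [0.06, -0.48, 0, 0, 0, 0], [0.075, -0.6, 0, 0, 0, 0], [0.09, -0.72, 0, 0, 0, 0], [0.104, -0.84, 0, 0, 0, 0], [0.118, -0.96, 0, 0, 0, 0], [0.132, -1.08, 0, 0, 0, 0], [0.146, -1.2, 0, 0, 0, 0], [0.16, -1.32, 0, 0, 0, 0], [0.175, -1.44, 0, 0, 0, 0]])

```text
clock: 10.42
tcp_pos: [0.5663, 0.0597, 0.0113]
orientation: [0.0, 0.664, 0.748, 0.0]
wrist_force: [-0.2, 1.1, 0.1]
finger_gap: 0.0361
grip_force: 0.7
```

Request:
jog_arm(rows=[[0.006, -0.05, 0, 0, 0, 0], [0.012, -0.1, 0, 0, 0, 0], [0.018, -0.15, 0, 0, 0, 0], [0.024, -0.2, 0, 0, 0, 0], [0.03, -0.25, 0, 0, 0, 0], [0.036, -0.3, 0, 0, 0, 0], [0.042, -0.35, 0, 0, 0, 0], [0.048, -0.4, 0, 0, 0, 0], [0.054, -0.45, 0, 0, 0, 0], [0.06, -0.5, 0, 0, 0, 0]])

```text
clock: 11.25
tcp_pos: [0.5653, 0.0425, 0.0107]
orientation: [-0.004, 0.663, 0.749, -0.0]
wrist_force: [-8.1, 9.7, 4.2]
finger_gap: 0.0364
grip_force: 6.0
```

```bash
python3 -c "
from h import *
rel()"
```

```text
t 11.25 along 0.2130 perp -0.0502 z 0.0107 F along -10.6 perp -6.9 gap 0.036441882822660296
```

Request:
jog_arm(rows=[[-0.02, -0.028, 0, 0, 0, 0], [-0.017, -0.053, 0, 0, 0, 0], [-0.014, -0.078, 0, 0, 0, 0], [-0.011, -0.103, 0, 0, 0, 0]])

```text
clock: 11.58
tcp_pos: [0.5657, 0.0382, 0.0107]
orientation: [-0.003, 0.663, 0.749, 0.0]
wrist_force: [-6.0, 7.7, 2.1]
finger_gap: 0.0362
grip_force: 4.4
```

```bash
python3 -c "
from h import *
rel()"
```

```text
t 11.5833 along 0.2174 perp -0.0504 z 0.0107 F along -8.4 perp -5.0 gap 0.03616578434747929
```

Request:
jog_arm(rows=[[0.003, -0.025, 0, 0, 0, 0], [0.006, -0.05, 0, 0, 0, 0], [0.009, -0.075, 0, 0, 0, 0], [0.012, -0.1, 0, 0, 0, 0], [0.015, -0.125, 0, 0, 0, 0], [0.018, -0.15, 0, 0, 0, 0], [0.021, -0.175, 0, 0, 0, 0], [0.024, -0.2, 0, 0, 0, 0]])

```text
clock: 12.25
tcp_pos: [0.5668, 0.0298, 0.0105]
orientation: [-0.003, 0.663, 0.748, -0.0]
wrist_force: [-3.9, 6.8, 0.4]
finger_gap: 0.0361
grip_force: 3.6
```

```bash
python3 -c "
from h import *
rel()"
```

```text
t 12.25 along 0.2258 perp -0.0503 z 0.0105 F along -7.2 perp -3.0 gap 0.03609731599636829
```

Request:
jog_arm(rows=[[0.003, -0.025, 0, 0, 0, 0], [0.006, -0.05, 0, 0, 0, 0], [0.009, -0.075, 0, 0, 0, 0], [0.012, -0.1, 0, 0, 0, 0], [0.015, -0.125, 0, 0, 0, 0], [0.018, -0.15, 0, 0, 0, 0], [0.021, -0.175, 0, 0, 0, 0], [0.024, -0.2, 0, 0, 0, 0], [0.027, -0.225, 0, 0, 0, 0], [0.03, -0.25, 0, 0, 0, 0], [0.033, -0.275, 0, 0, 0, 0], [0.036, -0.3, 0, 0, 0, 0]])

```text
clock: 13.25
tcp_pos: [0.5688, 0.0167, 0.0107]
orientation: [-0.002, 0.663, 0.748, -0.001]
wrist_force: [-4.6, 2.9, 0.7]
finger_gap: 0.0364
grip_force: 2.3
```

```bash
python3 -c "
from h import *
rel()"
```

```text
t 13.25 along 0.2390 perp -0.0499 z 0.0107 F along -3.5 perp -4.2 gap 0.03641388783711584
```

Request:
jog_arm(rows=[[0.003, -0.025, 0, 0, 0, 0], [0.006, -0.05, 0, 0, 0, 0], [0.009, -0.075, 0, 0, 0, 0], [0.012, -0.1, 0, 0, 0, 0], [0.015, -0.125, 0, 0, 0, 0], [0.018, -0.15, 0, 0, 0, 0], [0.021, -0.175, 0, 0, 0, 0], [0.024, -0.2, 0, 0, 0, 0], [0.027, -0.225, 0, 0, 0, 0], [0.03, -0.25, 0, 0, 0, 0]])

```text
clock: 14.08
tcp_pos: [0.5721, 0.0058, 0.0114]
orientation: [0.0, 0.664, 0.748, 0.0]
wrist_force: [0.5, 0.1, -0.2]
finger_gap: 0.0364
grip_force: 0.0
```

```bash
python3 -c "
from h import *
rel()
snap('scene','sc5.png');rel()
i=cv2.imread('pics/sc5.png')[140:230,140:280]
cv2.imwrite('pics/crop5.png',cv2.resize(i,None,fx=5.5,fy=5.5,interpolation=cv2.INTER_CUBIC))
"
```

```text
t 14.0833 along 0.2502 perp -0.0479 z 0.0114 F along -0.0 perp 0.5 gap 0.036358549300160074
t 14.1333 along 0.2503 perp -0.0480 z 0.0114 F along -0.0 perp -0.0 gap 0.03650775683096811
```

View pics/crop5.png

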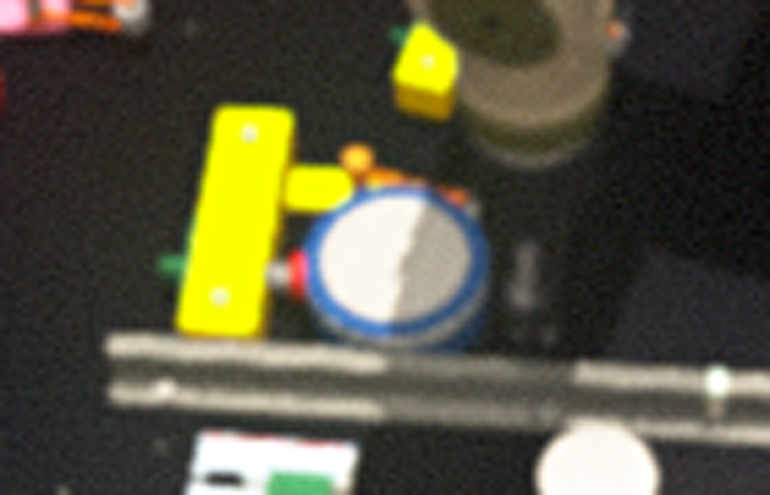

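The tin has slipped onto the plunger at about (300,272), and the roller at (470,200) sits behind it. I'll close up and press.

Request:
jog_arm(rows=[[0.006, -0.05, 0, 0, 0, 0], [0.012, -0.1, 0, 0, 0, 0], [0.018, -0.15, 0, 0, 0, 0], [0.024, -0.2, 0, 0, 0, 0], [0.03, -0.25, 0, 0, 0, 0], [0.036, -0.3, 0, 0, 0, 0], [0.042, -0.35, 0, 0, 0, 0], [0.045, -0.375, 0, 0, 0, 0], [0.048, -0.4, 0, 0, 0, 0]])

```text
clock: 14.88
tcp_pos: [0.5738, -0.0101, 0.0113]
orientation: [0.0, 0.664, 0.748, 0.0]
wrist_force: [0.1, 0.4, -0.6]
finger_gap: 0.0363
grip_force: 0.0
```

```bash
python3 -c "
from h import *
rel()"
```

```text
t 14.8833 along 0.2663 perp -0.0482 z 0.0113 F along -0.4 perp 0.2 gap 0.03628100300101962
```

Request:
jog_arm(rows=[[0.003, -0.025, 0, 0, 0, 0], [0.006, -0.05, 0, 0, 0, 0], [0.009, -0.075, 0, 0, 0, 0], [0.012, -0.1, 0, 0, 0, 0], [0.012, -0.1, 0, 0, 0, 0]])

```text
clock: 15.3
tcp_pos: [0.5741, -0.0136, 0.0113]
orientation: [-0.0, 0.664, 0.748, 0.0]
wrist_force: [0.1, 1.9, 1.6]
finger_gap: 0.0361
grip_force: 1.0
```

```bash
python3 -c "
from h import *
rel()"
```

```text
t 15.3 along 0.2697 perp -0.0482 z 0.0113 F along -1.8 perp 0.3 gap 0.036099563383405496
```

Request:
jog_arm(rows=[[0.003, -0.025, 0, 0, 0, 0], [0.006, -0.05, 0, 0, 0, 0], [0.009, -0.075, 0, 0, 0, 0], [0.009, -0.075, 0, 0, 0, 0]])

```text
clock: 15.63
tcp_pos: [0.5737, -0.0152, 0.0112]
orientation: [-0.002, 0.663, 0.748, 0.001]
wrist_force: [-2.0, 7.7, 3.0]
finger_gap: 0.036
grip_force: 3.7
```

```bash
python3 -c "
from h import *
rel()"
```

```text
t 15.6333 along 0.2713 perp -0.0489 z 0.0112 F along -7.9 perp -1.1 gap 0.03601791201552103
```

Request:
jog_arm(rows=[[0.003, -0.025, 0, 0, 0, 0], [0.006, -0.05, 0, 0, 0, 0], [0.009, -0.075, 0, 0, 0, 0], [0.009, -0.075, 0, 0, 0, 0]])

```text
clock: 15.97
tcp_pos: [0.5734, -0.0172, 0.0112]
orientation: [-0.003, 0.663, 0.749, 0.001]
wrist_force: [-3.3, 10.3, 4.3]
finger_gap: 0.0364
grip_force: 5.4
```

```bash
python3 -c "
from h import *
rel()"
```

```text
t 15.9667 along 0.2732 perp -0.0494 z 0.0112 F along -10.6 perp -2.0 gap 0.03638491699329193
```

Request:
jog_arm(rows=[[0.002, -0.02, 0, 0, 0, 0], [0.005, -0.04, 0, 0, 0, 0], [0.005, -0.04, 0, 0, 0, 0], [0.005, -0.04, 0, 0, 0, 0], [0.005, -0.04, 0, 0, 0, 0], [0.005, -0.04, 0, 0, 0, 0], [0.005, -0.04, 0, 0, 0, 0], [0.005, -0.04, 0, 0, 0, 0], [0.005, -0.04, 0, 0, 0, 0], [0.005, -0.04, 0, 0, 0, 0], [0.005, -0.04, 0, 0, 0, 0], [0.005, -0.04, 0, 0, 0, 0]])

```text
clock: 16.97
tcp_pos: [0.5733, -0.0182, 0.0112]
orientation: [-0.003, 0.663, 0.749, 0.001]
wrist_force: [-3.7, 11.7, 4.4]
finger_gap: 0.0361
grip_force: 6.2
```

```bash
python3 -c "
from h import *
rel()"
```

```text
t 16.9667 along 0.2742 perp -0.0496 z 0.0112 F along -12.0 perp -2.2 gap 0.03606323710381604
```

Request:
jog_arm(rows=[[0, 0, 0, 0, 0, 0], [0, 0, 0, 0, 0, 0], [0, 0, 0, 0, 0, 0]])

```text
clock: 17.22
tcp_pos: [0.5733, -0.0181, 0.0112]
orientation: [-0.003, 0.663, 0.749, 0.001]
wrist_force: [-3.3, 11.2, 6.1]
finger_gap: 0.0362
grip_force: 6.2
```

Held for over 1 s at about 12 N (plunger about 6 mm in). Backing away.

Request:
jog_arm(rows=[[-0.003, 0.025, 0, 0, 0, 0], [-0.006, 0.05, 0, 0, 0, 0], [-0.009, 0.075, 0, 0, 0, 0], [-0.012, 0.1, 0, 0, 0, 0], [-0.015, 0.125, 0, 0, 0, 0], [-0.018, 0.15, 0, 0, 0, 0], [-0.021, 0.175, 0, 0, 0, 0], [-0.024, 0.2, 0, 0, 0, 0], [-0.027, 0.225, 0, 0, 0, 0], [-0.036, 0.3, 0, 0, 0, 0], [-0.06, 0.5, 0, 0, 0, 0], [-0.096, 0.8, 0, 0, 0, 0]])

```text
clock: 18.22
tcp_pos: [0.5717, 0.0101, 0.0114]
orientation: [0.0, 0.664, 0.747, 0.0]
wrist_force: [0.2, -0.1, -0.6]
finger_gap: 0.0362
grip_force: 0.0
```

Request:
jog_arm(rows=[[-0.06, 0.5, 0, 0, 0, 0], [-0.12, 1.0, 0, 0, 0, 0], [-0.18, 1.5, 0, 0, 0, 0], [-0.18, 1.5, 0.5, 0, 0, 0], [-0.18, 1.5, 1.2, 0, 0, 0], [-0.18, 1.5, 2.0, 0, 0, 0], [-0.18, 1.5, 2.0, 0, 0, 0], [-0.18, 1.5, 2.0, 0, 0, 0]])

```text
clock: 18.88
tcp_pos: [0.5659, 0.0714, 0.0937]
orientation: [0.002, 0.663, 0.748, 0.002]
wrist_force: [0.8, -0.4, -0.6]
finger_gap: 0.0362
grip_force: 0.0
```

```bash
python3 -c "
from h import *
rel()
snap('scene','sc6.png');rel()
i=cv2.imread('pics/sc6.png')[140:230,140:280]
cv2.imwrite('pics/crop6.png',cv2.resize(i,None,fx=5.5,fy=5.5,interpolation=cv2.INTER_CUBIC))
"
```

```text
t 18.8833 along 0.1844 perp -0.0462 z 0.0937 F along 0.5 perp 0.7 gap 0.036169943069052725
t 18.9333 along 0.1844 perp -0.0475 z 0.0920 F along -0.6 perp -0.3 gap 0.03616358827516908
```

View pics/crop6.png

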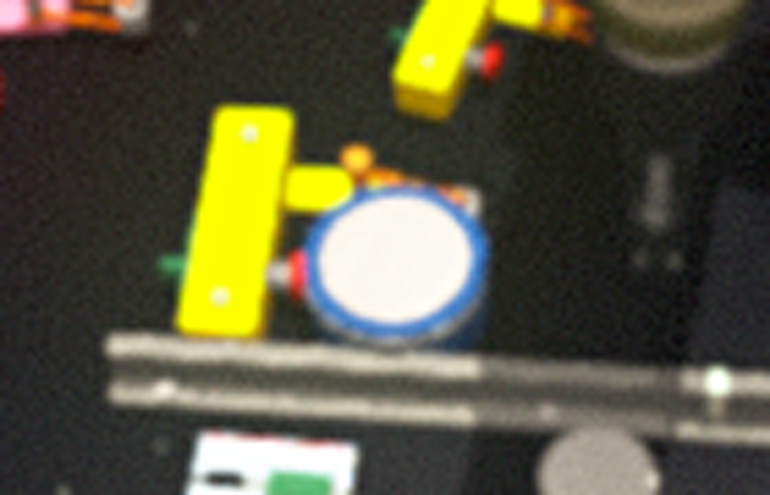

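The tin is caught at (397,265) between the plunger (300,272) and the roller (470,198), against the fence. The gripper is clear. Handing in.

```bash
python3 -c "
from h import *
print(env.hand_in())"
```

```text
the job is handed in; nothing more can be done
None
```

The job is handed in: the tin is caught between roller and plunger against the fence, after holding the plunger roughly 6 mm in (estimated from a 12 N push) for over a second; the highest push I read was about 13 N, and no verdict was returned.

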